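Lock the jam jar's swivel stand and unscrew its tight cap

ROBOT

A 6-joint arm with a two-finger parallel gripper is mounted at the origin on the work surface. World frame = base frame: x ahead of the robot, y to its left, z up, the work surface at z = 0. Lengths are in mm, angles in rad, forces in N, time in s.
With the tool pointing down it reaches from about 350 to 775 mm from the base axis. Payload 7.3 kg.
Tool frame: the origin (TCP) lies on the centre line of the jaws, within the pads' length; the fingertips stand bot.tip_reach ahead of it and the grasp point (between the pads) lies 6 mm ahead of it (bot.tip_reach is the distance from the TCP to the fingertips, in mm); z points along the fingers, y is the direction in which the jaws open and shut (so a half turn about z gives the same grasp; the last joint's range is limited). The gripper opens to 92 mm and grips with 3 to 60 N. Pads are 19 mm wide; open, the fingers measure 130 mm over their backs; the gripper's body (75 mm by 190 mm) begins 47 mm behind the grasp point.
Start: joints at [0.969, 0.342, 1.524, -0, 1.275, -0.146], TCP at [231.083, 471.427, 251.741] pointing down, gripper open.
Joint ranges: [-2.53, 2.53], [-0.77, 2.02], [0.04, 2.7], [-1, 4.14], [0.28, 2.66], [-3.11, 3.11]. Speed limits (rad/s): [2.57, 2.57, 3.14, 3.14, 3.14, 3.14].

INTERFACE

Orientations are given as [roll, pitch, yaw] about the fixed x, y, z axes, in that order (R = Rz(yaw) Ry(pitch) Rx(roll)).
In Python, from plant import bot gives the robot as it stands.
- The arm moves only by the tool step_arm, never from a script. Its argument "deltas" is a list of rows, each a list of 6 numbers: the shift along the tool's x, y, z in mm, then the turn, a rotation vector about the tool's x, y, z in rad. A call has 1 to 5 rows; each row is the pose to reach, as a shift and turn from the pose commanded when the call began, along the tool's axes at that moment; what a row does not reach only later rows make up. A row lasts 1/12 s, in which the tool goes at most 41.7 mm and 7.16 degrees, less where a joint would pass 70% of its speed; a pose out of reach is approached as far as the arm can. A call with a gripper value outside its range is refused whole. "fingers" is the finger opening in mm, from 0 to 91.8, set as the call begins (left out, the last holds). The fingers move at their own pace and stop on an object; the grip force is fixed at half the most. Time passes only in rows, so rows that repeat a pose let the fingers close. It gives the time, the measured TCP pose, the force and the opening at its end, in the units of the state.
- bot.get_obs(): the state, without advancing time (a new reading comes with each control period).
- bot.capture(name): name is "side" or "top"; returns a dict with "color" (420x560x3 uint8, red, green, blue), "fx", "fy", "cx", "cy" (pixels), "k1" (the pictures are not rectified: a ray, as slopes to the right and down, at radius r is drawn at 1 + k1 r^2 times it, then the intrinsics apply), "R" (3x3) and "t" (3): a world point X has camera coordinates R X + t. Camera axes: x right, y down, z forward; pixel columns grow to the right and rows downward; lengths in mm; the calibration is good to about 2 mm. A picture is of the moment at which its call begins. There is no depth.
- bot.close_job(): hands the job in, once; it reports no verdict.
Trained networks look in a picture, given as the dict that the camera call returned (one of the last four; its "shot" number tells which), for a name from the list of things; names that differ only in an ending like _2 or _b are one class to them, and where a whole thing is asked for, a point or a joint stands for the part that bears it (a point fixed in the world has none). Each returns a list of dicts, best first, with "p" (0 to 1); they miss things now and then, are a little off and sometimes report something else, mostly with a low value. They report only what shows in the picture. A call takes as long as a camera call.
- bot.boxes_of(query, picture): "rect" ([centre column, centre row, width, height] in pixels, round what is visible of it).
The state is a dict: "time": time; "joint_positions": joint angles; "dq": joint speeds; "tau": joint torques, N m; "tool_pos": TCP position; "tcp_rot": TCP orientation; "contact_force": force on the tool from outside, world axes, zero at the start; "moment": the same for the moment, N m; "grip_width": finger opening in mm.
Only numpy, scipy, OpenCV 4.12 (cv2) and the standard library are available. Lean on these libraries where they do the work, as an engineer would, in place of code of your own. Each camera call takes 0.05 s, during which the arm holds its last target. There are 200 camera calls.

TASK

The jam jar sits in a swivel stand that would spin with the cap: take the locking rod from its wooden rest and push it down through the eyelet of the jar's cup, fully home in the stand's foot plate, and leave it there. Then unscrew the tight green cap counter-clockwise, stop turning once its threads let go (under a third of a turn), lift it straight up and finish while still gripping it, level and still, about 3 cm clear above the jar's mouth. The jar must not spin in its stand, and the canister, mug and spoon are to be left alone.

Things in the scene. Friction and masses are not known exactly. Their poses are not given: they have to be found in the camera images.
- stand: Wooden foot plate of the jar stand, fixed to the counter, 124 x 118 x 18 mm with a 50 mm tongue on its +y side. Origin: on the counter, on the jar's upright axis; z up, +y points from the jar axis to the eyelet. A steel cup (82 mm across, top 40 mm up) with the red jam jar (66 mm across, shoulder 82 to 90 mm up, neck 36 mm across) swivels on it. Yaw within 45 degrees
- socket (a point): Mouth of the eyelet: centre of the hole in the top face of the steel ear of the cup, 84 mm from the jar axis, 29 mm above the counter. The hole is 12 mm wide with a 2 mm chamfer, goes through the ear (10 mm thick) and on through the foot plate below (to the counter). The point is fixed to the stand, axes as stand
- jar (a joint): Turn of the jar and its cup in the stand, rad, positive counter-clockwise seen from above, 0 at the start with ear hole over plate hole. Light friction (0.08 N m), so it spins with the cap unless the rod is in; with the rod in it has about 0.05 rad of play
- jar_rim (a point): Centre of the jar's mouth, top face of the neck, 106 mm above the counter, fixed to the stand
- cap_center (a point): Centre, half-way up, of the green round screw cap (56 mm across, 34 mm tall, 90 g, white bar on top). At the start it is screwed on tight, 108 mm above the counter (its underside 15 mm below the rim), its x axis (the white bar) along the stand's x. A sprung seal inside pushes it up, 18 N when tight, falling as it loosens; lifted, the seal hangs up to 4 mm lower within the skirt
- cap_mark (a point): End of the white bar on the cap's edge, 28 mm from the cap's centre along its x axis, half-way up. Thread: counter-clockwise from above unscrews, taking 0.3 to 0.9 N m at first; the cap rises 2.7 mm per rad, comes free after about 54 degrees and meets the next thread at about 95 degrees: lift it in between (75 degrees is best)
- rod_grip (a point): Centre of the round green knob of the locking rod, 22 mm across, 36 mm tall, 94 mm above the rod's foot; rod 112 mm long, 80 g. It stands upright at the start, 100 mm above the counter
- rod_foot (a point): Foot of the rod: centre of its lower end. Steel shank 9 mm across with a tapered foot; z along the rod, towards the knob. A brass collar (20 mm across) 24 mm above the foot stops it: in the rest the foot is 6 mm above the counter, seated in the eyelet it is 5 mm above the counter
- rest: Wooden block 60 x 60 x 30 mm fixed to the counter, in whose hole (12 mm) the rod stands at the start, to the left or the right of the stand. Origin: centre of its underside
- canister: Loose green canister with a lid, 88 mm across, 113 mm tall. Origin: centre of its underside. Leave alone
- mug: Loose white mug, 76 mm across, 90 mm tall, handle to its +y. Origin: centre of its underside. Leave alone
- spoon: Loose steel spoon 150 mm long, lying along its x. Leave alone

How it is judged:
By the outcome, as a careful person would: the job done as asked, in the order asked, and still so for the second after the job is handed in, while the arm keeps its last pose, push and grip.
It also fails if it takes over 59 s, if anything falls off the work surface, if the arm or the gripper's body presses on something with over 40 N, if the wrist force passes 120 N, or if a joint passes its speed limit or range.

## Working session

There is one attempt and no reset: what is moved stays moved. The work goes in short steps, Python scripts to look and compute and a tool call to move; the robot and the scene stay as the last step left them, time stands still between calls to the robot, and variables do not carry over. Pictures are saved under pics/ and viewed, about 8 in all and at most 12, crops included, and the job is handed in when it is done.

Besides the shell and the picture viewer there is one more tool, called after "Emit:" as name(argument=value, ...), one argument or row to a line, values as JSON. step_arm: Moves the arm, as the interface text tells. Its arguments: {"type":"object","properties":{"deltas":{"type":"array"},"fingers":{"type":"number"}},"required":["deltas"]}

```bash
ls; mkdir -p pics; python3 - <<'E'
from plant import bot
import cv2
print(bot.get_obs(), bot.tip_reach)
for n in ("side","top"):
    p=bot.capture(n); cv2.imwrite(f"pics/{n}0.png",p["color"][:,:,::-1])
    print(n,{k:p[k] for k in ("fx","fy","cx","cy","k1","R","t")})
    for q in ("stand","cap_center","rod_grip","rest","canister","mug","spoon","jar"):
        print(q,[(d["p"],d["rect"]) for d in bot.boxes_of(q,p)[:2]])
E
```

```text
pics
{'time': 0.0, 'joint_positions': array([ 9.69019602e-01,  3.42715166e-01,  1.52501794e+00, -4.24118052e-05,
        1.27537928e+00, -1.45997523e-01]), 'dq': array([ 0.00034815,  0.00069911, -0.00014486,  0.00068351,  0.00056284,
        0.0005769 ]), 'tau': array([ 1.18110063e-03, -4.31243169e+01, -2.44219190e+01,  7.17825419e-02,
        5.60674549e-02, -1.39058270e-04]), 'tool_pos': array([230.8652827 , 471.1071945 , 251.04852921]), 'tcp_rot': array([-3.14008319e+00, -1.80965401e-04,  2.68582569e+00]), 'contact_force': array([-0.11239337,  0.10195819, -0.65832741]), 'moment': array([-0.00895028, -0.02430181,  0.03607772]), 'grip_width': 91.98679212333619} 25.0
side {'fx': 447.6837178408188, 'fy': 447.6837178408188, 'cx': 276.1520027838309, 'cy': 205.9022424381529, 'k1': 0.04506943576224979, 'R': array([[ 0.97341622, -0.22773499,  0.02444667],
       [-0.10104158, -0.52275241, -0.84647535],
       [ 0.20555161,  0.8215027 , -0.53186638]]), 't': array([-511.64651249,  154.37251584,  816.88702612])}
stand [(0.59, [324.1, 268.2, 86.5, 70.4])]
cap_center [(0.66, [328.4, 227.7, 32.2
[... 406 characters left out ...]
 'fy': 487.5759312825052, 'cx': 272.93179297108736, 'cy': 211.9601191310044, 'k1': -0.01925532395926626, 'R': array([[ 0.00121267, -0.99980235, -0.01984418],
       [-0.98545672,  0.00217717, -0.16991265],
       [ 0.16992227,  0.01976163, -0.98525931]]), 't': array([   5.44169838,  543.95928891, 1037.65725756])}
stand [(0.66, [300.6, 190.1, 81.9, 69.1])]
cap_center [(0.66, [310.6, 179.9, 30.3, 27.2])]
rod_grip [(0.59, [420.3, 221.1, 15.4, 14.5])]
rest [(0.66, [416.5, 225.4, 36.0, 30.7])]
canister [(0.85, [126.1, 212.3, 51.5, 43.3]), (0.64, [415.2, 224.9, 35.1, 33.3])]
mug [(0.82, [181.4, 145.2, 42.3, 52.9])]
spoon [(0.56, [297.5, 299.2, 45.7, 62.7])]
jar [(0.71, [295.9, 194.3, 62.8, 39.8])]
```

```bash
python3 - <<'E'
import cv2,numpy as np
a=cv2.imread("pics/top0.png")[120:300,200:460]; b=cv2.imread("pics/side0.png")[150:420,180:440]
a=cv2.resize(a,None,fx=3,fy=3,interpolation=cv2.INTER_CUBIC);cv2.imwrite("pics/topc.png",a)
b=cv2.resize(b,(578,600),interpolation=cv2.INTER_CUBIC)
cv2.imwrite("pics/sidec.png",b)
E
```

```text
(no output)
```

View pics/topc.png

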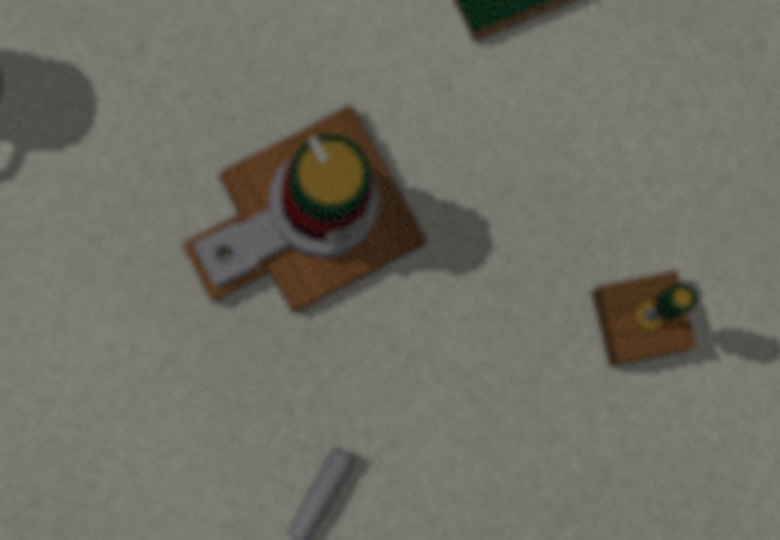

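View pics/sidec.png

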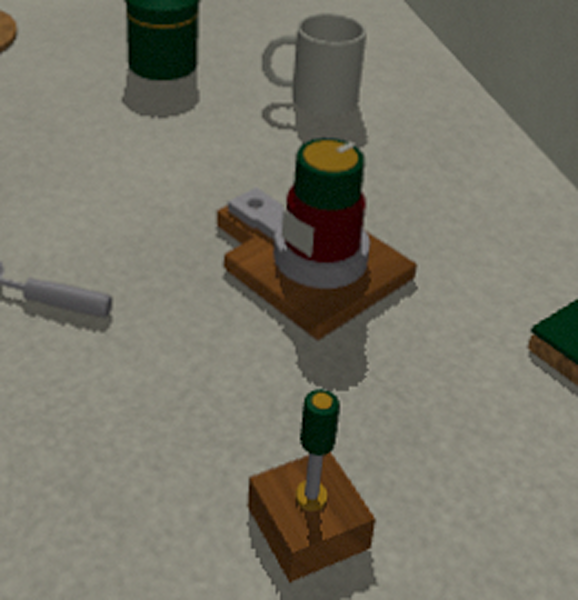

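The top crop shows the eyelet hole at full-image (274.7,204.3), cap-top centre (310,177) and knob top (427,219). In the side crop they are at hole (295,241), cap top (329,220), knob top (324,330).

```bash
cat > h.py <<'E'
from plant import bot
import numpy as np, cv2
from scipy.optimize import least_squares
def K(p): return np.array([[p["fx"],0,p["cx"]],[0,p["fy"],p["cy"]],[0,0,1.]])
def D(p): return np.array([p["k1"],0,0,0,0.])
def proj(p,X): return cv2.projectPoints(np.float64(X).reshape(-1,1,3),cv2.Rodrigues(p["R"])[0],p["t"],K(p),D(p))[0].reshape(-1,2)
def onz(p,uv,z):
    n=cv2.undistortPoints(np.float64([[uv]]),K(p),D(p)).ravel()
    d=p["R"].T@np.array([*n,1]); c=-p["R"].T@p["t"]; return c+d*(z-c[2])/d[2]
def both(ps,uvs,z):  # xy at known height from both views
    r=least_squares(lambda q:np.concatenate([proj(p,[*q,z])[0]-u for p,u in zip(ps,uvs)]),onz(ps[0],uvs[0],z)[:2]);return r.x,r.fun
E
python3 - <<'E'
from h import *
s=bot.capture("side");t=bot.capture("top")
P={}
for n,z,a,b in [("hole",29,(274.7,204.3),(295.2,241.3)),("cap",125,(310.3,176.7),(328.9,220.2)),("knob",118,(427.3,219),(324.4,330.4))]:
    print(n,onz(t,a,z)[:2],onz(s,b,z)[:2],both([t,s],[a,b],z)); P[n]=both([t,s],[a,b],z)[0]
d=P["hole"]-P["cap"];print(np.hypot(*d),np.degrees(np.arctan2(d[1],d[0]))-90)
E
```

```text
hole [564.60760602   1.54367484] [5.65077329e+02 3.40528245e-01] (array([564.9457372 ,   1.12014135]), array([ 0.1869286 , -0.14707909, -0.16183478, -0.21603605]))
cap [604.83100277 -74.1890159 ] [603.7602434  -73.50544677] (array([604.17663935, -73.85794059]), array([-0.15529423,  0.30610394,  0.28087777,  0.08195057]))
knob [ 516.22394148 -314.47536621] [ 515.49233996 -314.31958174] (array([ 515.71329599, -314.3326692 ]), array([-0.05643393,  0.2449418 ,  0.16017208, -0.01843406]))
84.62137114629375 27.619986046425424
```

Emit:
step_arm(
  deltas=[
    [-29,-28,0,0,0,0],
    [-58,-56,0,0,0,0],
    [-87,-84,0,0,0,0],
    [-116,-112,0,0,0,0],
    [-145,-140,0,0,0,0],
  ],
  fingers=60,
)

```text
time: 1.42
tool_pos: [299.7, 280.3, 251.8]
tcp_rot: [3.141, 0.0, 2.687]
contact_force: [1.4, 0.2, 0.4]
grip_width: 63.0
```

Emit:
step_arm(
  deltas=[
    [-29,-28,0,0,0,0],
    [-58,-56,0,0,0,0],
    [-87,-84,0,0,0,0],
    [-116,-112,0,0,0,0],
    [-145,-140,0,0,0,0],
  ],
)

```text
time: 1.83
tool_pos: [368.4, 90.5, 252.1]
tcp_rot: [3.141, 0.001, 2.686]
contact_force: [0.1, 1.0, 0.8]
grip_width: 59.8
```

Emit:
step_arm(
  deltas=[
    [-29,-28,0,0,0,0],
    [-58,-56,0,0,0,0],
    [-87,-84,0,0,0,0],
    [-116,-112,0,0,0,0],
    [-145,-140,0,0,0,0],
  ],
)

```text
time: 2.25
tool_pos: [437.0, -99.4, 251.9]
tcp_rot: [3.141, 0.001, 2.685]
contact_force: [0.6, 0.4, 0.4]
grip_width: 60.2
```

Emit:
step_arm(
  deltas=[
    [-29,-28,0,0,0,0.12],
    [-58,-56,5,0,0,0.24],
    [-87,-84,10,0,0,0.36],
    [-116,-112,20,0,0,0.48],
    [-145,-140,30,0,0,0.6],
  ],
)

```text
time: 2.67
tool_pos: [505.8, -288.9, 221.6]
tcp_rot: [3.141, 0.001, 2.079]
contact_force: [1.6, 0.5, -0.4]
grip_width: 60.0
```

Emit:
step_arm(
  deltas=[
    [-27,-4,10,0,0,0.03],
    [-27,-4,30,0,0,0.03],
    [-27,-4,55,0,0,0.03],
    [-27,-4,55,0,0,0.03],
  ],
)

```text
time: 3.0
tool_pos: [513.0, -311.2, 161.6]
tcp_rot: [-3.138, -0.008, 2.055]
contact_force: [-1.1, 1.0, -0.5]
grip_width: 59.8
```

```bash
cat >> h.py <<'E'
def to(x,y,z,yaw):
    o=bot.get_obs();w=o["tcp_rot"][2];p=o["tool_pos"];d=np.array([x,y,z])-p
    print("t",o["time"],"pos",p.round(1),"rpy",o["tcp_rot"].round(3),"F",o["contact_force"].round(1),"w",round(o["grip_width"],1))
    print("delta",[round(v,1) for v in (d[0]*np.cos(w)+d[1]*np.sin(w), d[0]*np.sin(w)-d[1]*np.cos(w), -d[2])],"turn",round((w-yaw+np.pi)%(2*np.pi)-np.pi,3))
E
python3 - <<'E'
from h import *
to(515.7,-314.3,106,2.053)
s=bot.capture("side");t=bot.capture("top")
a=cv2.resize(t["color"][150:290,360:500,::-1],(400,400),interpolation=2);b=cv2.resize(s["color"][270:420,250:400,::-1],(400,400),interpolation=2)
cv2.imwrite("pics/2.png",np.hstack([a,b]))
E
```

```text
t 3.0 pos [ 513.  -311.2  161.6] rpy [-3.138 -0.008  2.055] F [-1.1  1.  -0.5] w 59.8
delta [np.float64(-4.0), np.float64(0.9), np.float64(55.6)] turn 0.002
```

View pics/2.png

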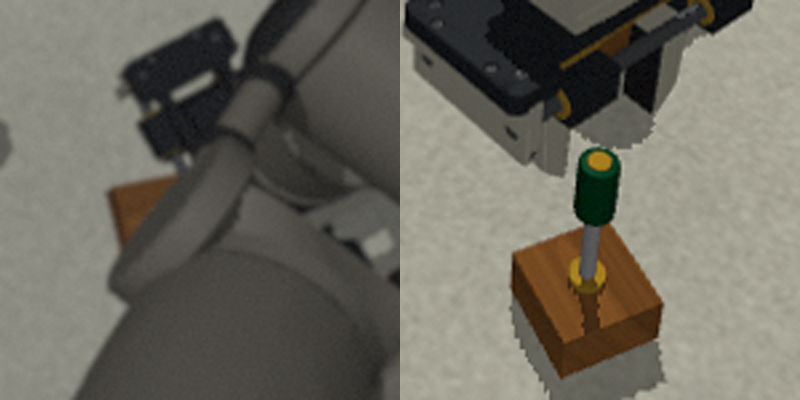

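The left half shows the arm blocking the top view. In the right (side) half, the knob stands upright at about (600,185), below and between the jaws. I'm descending.

Emit:
step_arm(
  deltas=[
    [0,0,15,0,0,0],
    [0,0,30,0,0,0],
    [0,0,30,0,0,0],
  ],
)

```text
time: 3.35
tool_pos: [514.9, -311.5, 136.3]
tcp_rot: [-3.141, -0.001, 2.056]
contact_force: [-0.5, 0.4, -0.1]
grip_width: 59.9
```

```bash
python3 - <<'E'
from h import *
to(515.7,-314.3,106,2.053)
E
```

```text
t 3.35 pos [ 514.9 -311.5  136.3] rpy [-3.141e+00 -1.000e-03  2.056e+00] F [-0.5  0.4 -0.1] w 59.9
delta [np.float64(-2.9), np.float64(-0.6), np.float64(30.3)] turn 0.003
```

Emit:
step_arm(
  deltas=[
    [-3,0,15,0,0,0],
    [-3,0,30,0,0,0],
    [-3,0,30,0,0,0],
  ],
)

```text
time: 3.6
tool_pos: [516.3, -314.3, 106.3]
tcp_rot: [-3.141, -0.002, 2.056]
contact_force: [-1.4, 0.5, -0.5]
grip_width: 59.7
```

Emit:
step_arm(
  deltas=[
    [0,0,0,0,0,0],
    [0,0,0,0,0,0],
    [0,0,0,0,0,0],
    [0,0,0,0,0,0],
    [0,0,0,0,0,0],
  ],
  fingers=10,
)

```text
time: 4.02
tool_pos: [516.9, -315.0, 107.6]
tcp_rot: [3.141, 0.001, 2.056]
contact_force: [-0.3, 0.6, -0.4]
grip_width: 31.0
```

Emit:
step_arm(
  deltas=[
    [0,0,0,0,0,0],
    [0,0,0,0,0,0],
    [0,0,0,0,0,0],
  ],
)

```text
time: 4.27
tool_pos: [516.7, -314.9, 107.0]
tcp_rot: [3.141, 0.0, 2.056]
contact_force: [-0.2, 0.3, 1.0]
grip_width: 21.3
```

Emit:
step_arm(
  deltas=[
    [0,0,-10,0,0,0],
    [0,0,-35,0,0,0],
    [0,0,-70,0,0,0],
    [0,0,-110,0,0,0],
    [0,0,-145,0,0,0],
  ],
)

```text
time: 4.68
tool_pos: [516.4, -314.7, 254.3]
tcp_rot: [3.141, 0.0, 2.056]
contact_force: [1.5, -0.0, -1.6]
grip_width: 21.9
```

Emit:
step_arm(
  deltas=[
    [20,15,0,0,0,0],
    [50,37,0,0,0,0],
    [80,59,0,0,0,0],
    [110,81,0,0,0,0],
    [140,103,0,0,0,0],
  ],
)

```text
time: 5.1
tool_pos: [542.2, -141.4, 252.3]
tcp_rot: [3.141, 0.0, 2.055]
contact_force: [1.2, 0.7, -0.8]
grip_width: 21.7
```

Emit:
step_arm(
  deltas=[
    [30,22,0,0,0,0],
    [60,45,0,0,0,0],
    [90,67,0,0,0,0],
    [110,81,0,0,0,0],
    [117,87,0,0,0,0],
  ],
)

```text
time: 5.52
tool_pos: [564.6, 4.8, 252.3]
tcp_rot: [3.141, -0.001, 2.059]
contact_force: [-0.2, 0.8, -0.3]
grip_width: 21.5
```

Emit:
step_arm(
  deltas=[
    [0,0,25,0,0,0],
    [0,0,50,0,0,0],
    [0,0,75,0,0,0],
    [0,0,95,0,0,0],
    [0,0,100,0,0,0],
  ],
)

```text
time: 5.93
tool_pos: [563.0, 0.7, 148.6]
tcp_rot: [-3.136, -0.003, 2.055]
contact_force: [-0.9, -0.4, -1.5]
grip_width: 21.3
```

```bash
python3 - <<'E'
from h import *
to(564.9,1.1,106,2.053)
s=bot.capture("side");t=bot.capture("top")
a=cv2.resize(t["color"][140:280,230:370,::-1],(400,400),interpolation=2);b=cv2.resize(s["color"][150:290,240:380,::-1],(400,400),interpolation=2)
cv2.imwrite("pics/3.png",np.hstack([a,b]))
E
```

```text
t 5.9333 pos [563.    0.7 148.6] rpy [-3.136e+00 -3.000e-03  2.055e+00] F [-0.9 -0.4 -1.5] w 21.3
delta [np.float64(-0.5), np.float64(1.9), np.float64(42.6)] turn 0.002
```

View pics/3.png

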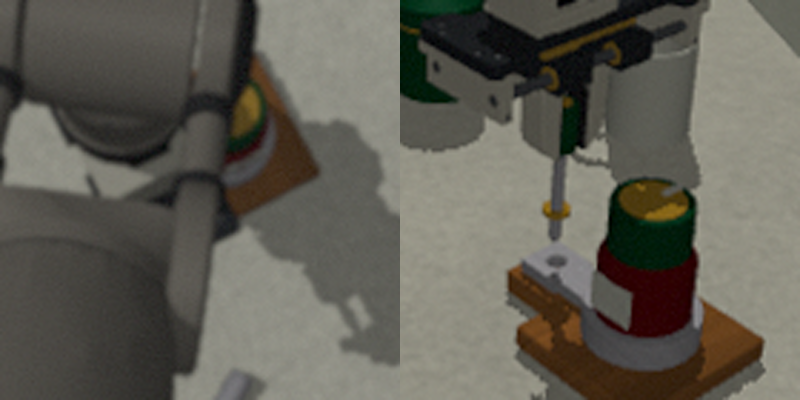

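In the side half, the rod hangs vertically, with its foot at crop (556,238) just over the eyelet hole at (556,261). The top view is blocked. I'll check the foot numerically.

```bash
python3 - <<'E'
from h import *
s=bot.capture("side")
f=lambda u,v:(u/400*140+240-140,v/400*140+150)
print("foot",onz(s,f(556,238),48),"collar",onz(s,f(556,211),73),"hole",onz(s,f(557,261),29))
print(proj(s,[564.9,1.1,48]),f(556,238))
to(564.9,1.1,106,2.053)
E
```

```text
foot [563.42144898   2.28356941  48.        ] collar [5.61613860e+02 3.25582241e-02 7.30000000e+01] hole [5.64528621e+02 2.75527818e-01 2.90000000e+01]
[[295.45613708 233.55180139]] (294.6, 233.3)
t 6.0833 pos [565.2   0.6 152.4] rpy [3.141 0.    2.055] F [ 0.8 -0.4 -1.1] w 21.6
delta [np.float64(0.6), np.float64(-0.1), np.float64(46.4)] turn 0.002
```

Emit:
step_arm(
  deltas=[
    [-0.5,0,8,0,0,0],
    [-0.5,0,16,0,0,0],
    [-0.5,0,22,0,0,0],
    [-0.5,0,25,0,0,0],
    [-0.5,0,28,0,0,0],
  ],
)

```text
time: 6.5
tool_pos: [565.0, 0.7, 123.3]
tcp_rot: [-3.141, -0.0, 2.056]
contact_force: [0.2, 0.5, -1.5]
grip_width: 21.3
```

Emit:
step_arm(
  deltas=[
    [0,0,2,0,0,0],
    [0,0,4,0,0,0],
    [0,0,6,0,0,0],
    [0,0,8,0,0,0],
    [0,0,8,0,0,0],
  ],
)

```text
time: 6.92
tool_pos: [564.9, 0.7, 115.4]
tcp_rot: [-3.141, -0.0, 2.056]
contact_force: [-0.1, 0.6, -0.0]
grip_width: 21.4
```

Emit:
step_arm(
  deltas=[
    [0,0,2,0,0,0],
    [0,0,4,0,0,0],
    [0,0,6,0,0,0],
    [0,0,8,0,0,0],
    [0,0,8,0,0,0],
  ],
)

```text
time: 7.33
tool_pos: [564.8, 0.7, 107.2]
tcp_rot: [-3.141, -0.0, 2.056]
contact_force: [0.4, -0.3, -2.2]
grip_width: 21.1
```

Emit:
step_arm(
  deltas=[
    [0,0,1,0,0,0],
    [0,0,2,0,0,0],
    [0,0,3,0,0,0],
    [0,0,3,0,0,0],
  ],
)

```text
time: 7.67
tool_pos: [565.7, 0.8, 105.9]
tcp_rot: [3.14, 0.001, 2.056]
contact_force: [-0.8, 1.3, 6.2]
grip_width: 21.5
```

Emit:
step_arm(
  deltas=[
    [0,0,1,0,0,0],
    [0,0,2,0,0,0],
    [0,0,2,0,0,0],
  ],
)

```text
time: 7.92
tool_pos: [566.3, 0.8, 105.8]
tcp_rot: [3.138, 0.002, 2.056]
contact_force: [-4.2, 1.3, 19.5]
grip_width: 21.7
```

Emit:
step_arm(
  deltas=[
    [0,0,-3,0,0,0],
    [0,0,-3,0,0,0],
    [0,0,-3,0,0,0],
    [0,0,-3,0,0,0],
    [0,0,-3,0,0,0],
  ],
  fingers=46,
)

```text
time: 8.33
tool_pos: [564.9, 0.7, 105.3]
tcp_rot: [-3.141, -0.0, 2.056]
contact_force: [0.4, 0.0, 0.7]
grip_width: 44.9
```

Emit:
step_arm(
  deltas=[
    [0,0,-15,0,0,0],
    [0,0,-40,0,0,0],
    [0,0,-70,0,0,0],
    [0,0,-85,0,0,0],
  ],
)

```text
time: 8.67
tool_pos: [566.1, 0.6, 193.4]
tcp_rot: [3.139, 0.002, 2.056]
contact_force: [1.0, 0.0, 0.8]
grip_width: 46.0
```

Emit:
step_arm(
  deltas=[
    [-20,0,0,0,0,0.1],
    [-45,0,0,0,0,0.2],
    [-70,0,0,0,0,0.31],
    [-84,0,0,0,0,0.42],
    [-84,0,0,0,0,0.506],
  ],
  fingers=76,
)

```text
time: 9.08
tool_pos: [605.2, -76.5, 190.0]
tcp_rot: [3.141, 0.001, 1.542]
contact_force: [-1.4, 0.4, -1.0]
grip_width: 73.7
```

Emit:
step_arm(
  deltas=[
    [0,0,15,0,0,0],
    [0,0,15,0,0,0],
    [0,0,15,0,0,0],
  ],
)

```text
time: 9.33
tool_pos: [603.6, -73.5, 174.6]
tcp_rot: [-3.139, -0.001, 1.55]
contact_force: [-1.1, 0.5, -0.2]
grip_width: 75.8
```

```bash
python3 - <<'E'
from h import *
to(604.2,-73.9,119,1.55)
s=bot.capture("side")
cv2.imwrite("pics/4.png",cv2.resize(s["color"][150:290,240:380,::-1],(600,600),interpolation=2))
E
```

```text
t 9.3333 pos [603.6 -73.5 174.6] rpy [-3.139e+00 -1.000e-03  1.550e+00] F [-1.1  0.5 -0.2] w 75.8
delta [np.float64(-0.3), np.float64(0.6), np.float64(55.6)] turn 0.0
```

View pics/4.png

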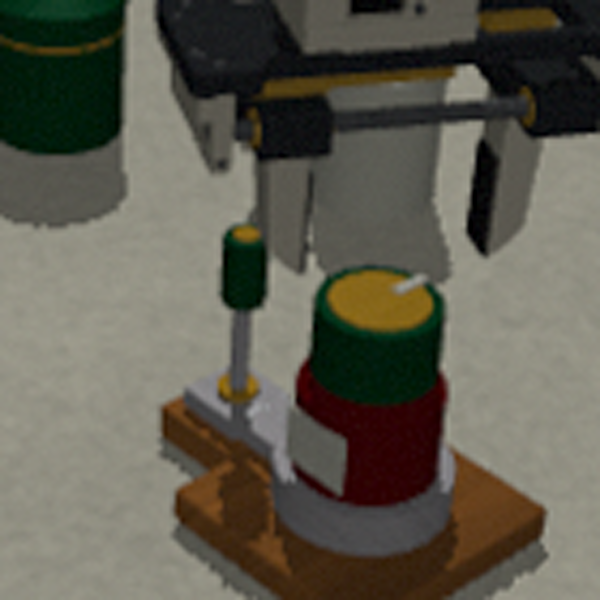

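The rod stands upright in the ear, with its collar at crop (239,388) and knob top at (244,235). The cap at (380,330) lies centred between the open fingers. I'll check the rod's height numerically.

```bash
python3 - <<'E'
from h import *
s=bot.capture("side")
g=lambda X:(proj(s,X)[0]-[240,150])*600/140
for z in (29,33,117,122,127): print(z,g([564.9,1.1,z]))
E
```

```text
29 [235.79668519 390.39576004]
33 [236.1873182  383.65064347]
117 [244.85202535 234.47726562]
122 [245.3973873  225.11631066]
127 [245.94629875 215.69777094]
```

Emit:
step_arm(
  deltas=[
    [0,0,20,0,0,0],
    [0,0,38,0,0,0],
    [0,0,50,0,0,0],
    [0,0,55,0,0,0],
    [0,0,55,0,0,0],
  ],
)

```text
time: 9.85
tool_pos: [603.9, -73.3, 120.0]
tcp_rot: [-3.14, -0.0, 1.55]
contact_force: [-0.2, 0.6, -0.2]
grip_width: 75.8
```

Emit:
step_arm(
  deltas=[
    [0,0,0,0,0,0],
    [0,0,0,0,0,0],
    [0,0,0,0,0,0],
    [0,0,0,0,0,0],
    [0,0,0,0,0,0],
  ],
  fingers=40,
)

```text
time: 10.27
tool_pos: [603.2, -73.7, 121.6]
tcp_rot: [-3.14, 0.0, 1.55]
contact_force: [-5.0, 0.3, 5.6]
grip_width: 55.7
```

Emit:
step_arm(
  deltas=[
    [0,0,0,0,0,0],
    [0,0,0,0,0,0],
    [0,0,0,0,0,0],
  ],
)

```text
time: 10.52
tool_pos: [603.2, -73.7, 121.6]
tcp_rot: [-3.14, 0.0, 1.55]
contact_force: [-5.3, -0.2, 4.7]
grip_width: 55.6
```

```bash
python3 - <<'E'
from h import *
to(604.2,-73.9,119,1.55);print(bot.get_obs()["moment"])
E
```

```text
t 10.5167 pos [603.2 -73.7 121.6] rpy [-3.14  0.    1.55] F [-5.3 -0.2  4.7] w 55.6
delta [np.float64(-0.2), np.float64(1.0), np.float64(2.6)] turn -0.0
[-0.1098694   1.14223329  0.03372243]
```

Emit:
step_arm(
  deltas=[
    [0,-0.7,-1,0,0,0],
    [0,-0.7,-1,0,0,0],
  ],
)

```text
time: 10.68
tool_pos: [603.1, -73.7, 121.7]
tcp_rot: [-3.141, -0.0, 1.55]
contact_force: [-1.8, -1.4, -2.0]
grip_width: 55.6
```

Emit:
step_arm(
  deltas=[
    [0,0,0,0,0,-0.03],
    [0,0,0,0,0,-0.06],
    [0,0,0,0,0,-0.09],
    [0,0,0,0,0,-0.12],
    [0,0,0,0,0,-0.15],
  ],
)

```text
time: 11.1
tool_pos: [603.4, -73.9, 121.9]
tcp_rot: [-3.141, 0.0, 1.701]
contact_force: [-0.5, -1.5, -0.3]
grip_width: 55.8
```

```bash
python3 - <<'E'
from h import *
to(604.2,-73.9,119,1.55);print(bot.get_obs()["moment"])
s=bot.capture("side")
cv2.imwrite("pics/5.png",cv2.resize(s["color"][150:290,240:380,::-1],(600,600),interpolation=2))
E
```

```text
t 11.1 pos [603.4 -73.9 121.9] rpy [-3.141  0.     1.701] F [-0.5 -1.5 -0.3] w 55.8
delta [np.float64(-0.1), np.float64(0.8), np.float64(2.9)] turn 0.151
[-0.42582692  0.56882005 -0.3099198 ]
```

View pics/5.png

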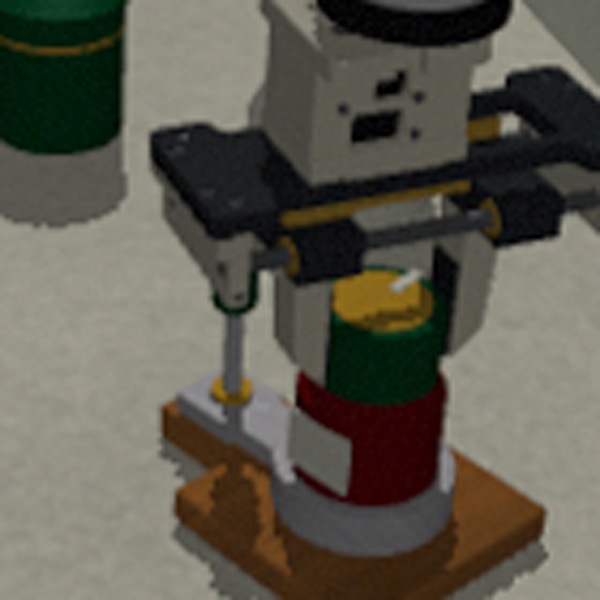

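The bar end has moved slightly, to (406,281), and the collar to (232,390), so the jar has taken up its play against the rod. I'm continuing to turn.

Emit:
step_arm(
  deltas=[
    [0,0,-0.2,0,0,-0.06],
    [0,0,-0.3,0,0,-0.12],
    [0,0,-0.5,0,0,-0.18],
    [0,0,-0.6,0,0,-0.24],
    [0,0,-0.8,0,0,-0.3],
  ],
)

```text
time: 11.57
tool_pos: [604.4, -74.2, 122.7]
tcp_rot: [3.14, 0.002, 2.001]
contact_force: [2.7, -1.3, -3.8]
grip_width: 56.1
```

```bash
python3 - <<'E'
from h import *
to(604.2,-73.9,119,2.91);print(bot.get_obs()["moment"])
s=bot.capture("side")
cv2.imwrite("pics/6.png",cv2.resize(s["color"][150:290,240:380,::-1],(600,600),interpolation=2))
E
```

```text
t 11.5667 pos [604.4 -74.2 122.7] rpy [3.140e+00 2.000e-03 2.001e+00] F [ 2.7 -1.3 -3.8] w 56.1
delta [np.float64(0.4), np.float64(-0.0), np.float64(3.7)] turn -0.909
[-0.56872492 -0.14418826 -0.31019466]
```

View pics/6.png

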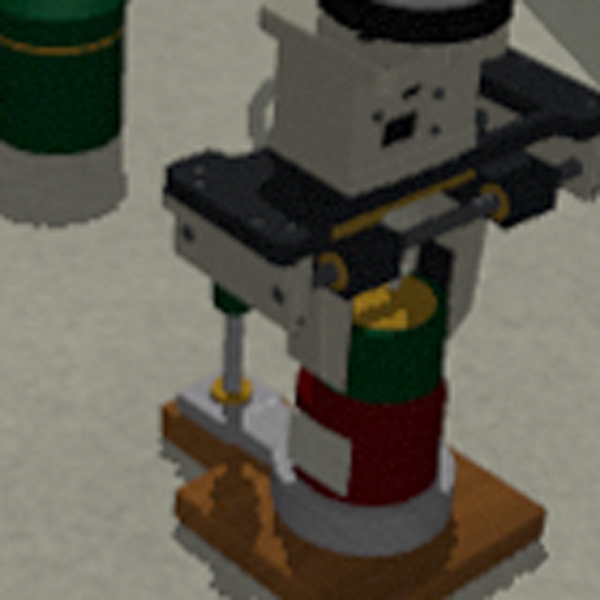

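The finger now hides part of the bar, which shows at about (398,283). I'll predict where it should be for a given cap angle.

```bash
python3 - <<'E'
from h import *
s=bot.capture("side");im=s["color"][150:290,240:380].astype(int)
g=lambda X:((proj(s,X)[0]-[240,150])*600/140).round()
for a in (0,10,17,26,40,75):
    r=np.radians(27.6+a);u=np.array([np.cos(r),np.sin(r)])
    print(a,[g([604.2+k*u[0],-73.9+k*u[1],127]) for k in (12,20,28)])
print(bot.get_obs()["moment"])
E
```

```text
0 [array([402., 288.]), array([415., 281.]), array([428., 275.])]
10 [array([398., 286.]), array([408., 278.]), array([419., 270.])]
17 [array([395., 284.]), array([403., 276.]), array([412., 268.])]
26 [array([391., 283.]), array([397., 274.]), array([402., 265.])]
40 [array([384., 282.]), array([386., 272.]), array([387., 262.])]
75 [array([368., 283.]), array([358., 274.]), array([349., 264.])]
[-0.69206031 -0.13041967  0.02222805]
```

Emit:
step_arm(
  deltas=[
    [0,0,-0.2,0,0,-0.06],
    [0,0,-0.3,0,0,-0.12],
    [0,0,-0.5,0,0,-0.18],
    [0,0,-0.6,0,0,-0.24],
    [0,0,-0.8,0,0,-0.3],
  ],
)

```text
time: 12.08
tool_pos: [604.5, -73.7, 123.5]
tcp_rot: [3.14, 0.002, 2.3]
contact_force: [3.8, -0.9, -3.6]
grip_width: 55.7
```

```bash
python3 - <<'E'
from h import *
to(604.2,-73.9,119,2.91);print(bot.get_obs()["moment"])
E
```

```text
t 12.0833 pos [604.5 -73.7 123.5] rpy [3.14e+00 2.00e-03 2.30e+00] F [ 3.8 -0.9 -3.6] w 55.7
delta [np.float64(0.0), np.float64(-0.4), np.float64(4.5)] turn -0.61
[-0.36405821 -0.37748362 -0.29646337]
```

Emit:
step_arm(
  deltas=[
    [0,0,-0.2,0,0,-0.06],
    [0,0,-0.3,0,0,-0.12],
    [0,0,-0.5,0,0,-0.18],
    [0,0,-0.6,0,0,-0.24],
    [0,0,-0.8,0,0,-0.3],
  ],
)

```text
time: 12.5
tool_pos: [604.4, -73.2, 124.6]
tcp_rot: [3.14, 0.002, 2.6]
contact_force: [0.5, 1.9, 0.8]
grip_width: 55.8
```

Emit:
step_arm(
  deltas=[
    [0,0,-0.2,0,0,-0.06],
    [0,0,-0.3,0,0,-0.12],
    [0,0,-0.5,0,0,-0.18],
    [0,0,-0.6,0,0,-0.24],
    [0,0,-0.8,0,0,-0.3],
  ],
)

```text
time: 12.92
tool_pos: [603.7, -73.3, 125.2]
tcp_rot: [3.141, 0.0, 2.9]
contact_force: [0.2, -0.6, -0.5]
grip_width: 55.6
```

```bash
python3 - <<'E'
from h import *
to(604.2,-73.9,119,2.91);print(bot.get_obs()["moment"])
s=bot.capture("side")
cv2.imwrite("pics/7.png",cv2.resize(s["color"][150:290,240:380,::-1],(600,600),interpolation=2))
E
```

```text
t 12.9167 pos [603.7 -73.3 125.2] rpy [3.141 0.    2.9  ] F [ 0.2 -0.6 -0.5] w 55.6
delta [np.float64(-0.6), np.float64(-0.5), np.float64(6.2)] turn -0.01
[ 0.01801234  0.00065178 -0.00362794]
```

View pics/7.png

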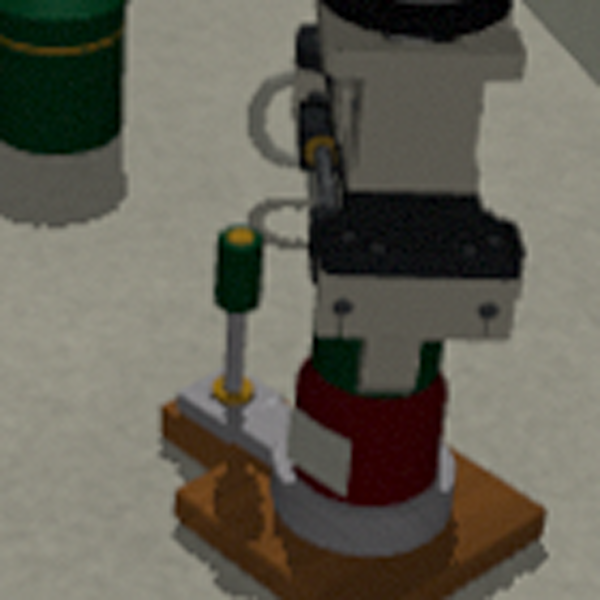

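The rod is still seated with its collar on the ear at (233,390). The moment and force are near zero, so the cap is free. I'm lifting.

Emit:
step_arm(
  deltas=[
    [0,0,-1.5,0,0,0],
    [0,0,-3,0,0,0],
    [0,0,-4.5,0,0,0],
    [0,0,-6,0,0,0],
  ],
)

```text
time: 13.3
tool_pos: [603.6, -73.6, 131.2]
tcp_rot: [3.141, 0.0, 2.898]
contact_force: [0.3, 0.6, -1.4]
grip_width: 55.7
```

Emit:
step_arm(
  deltas=[
    [0,0,-5,0,0,0],
    [0,0,-10,0,0,0],
    [0,0,-15,0,0,0],
    [0,0,-20,0,0,0],
    [0,0,-25,0,0,0],
  ],
)

```text
time: 13.72
tool_pos: [603.7, -73.6, 156.7]
tcp_rot: [3.141, 0.0, 2.9]
contact_force: [-0.6, -0.6, -0.5]
grip_width: 55.6
```

Emit:
step_arm(
  deltas=[
    [0,0,-5,0,0,0],
    [0,0,-9,0,0,0],
    [0,0,-10.5,0,0,0],
    [0,0,-10.5,0,0,0],
    [0,0,-10.5,0,0,0],
  ],
)

```text
time: 14.13
tool_pos: [603.5, -73.6, 166.4]
tcp_rot: [3.141, -0.0, 2.9]
contact_force: [0.5, 0.4, -1.0]
grip_width: 55.9
```

Emit:
step_arm(
  deltas=[
    [0,0,0,0,0,0],
    [0,0,0,0,0,0],
    [0,0,0,0,0,0],
    [0,0,0,0,0,0],
    [0,0,0,0,0,0],
  ],
)

```text
time: 14.55
tool_pos: [603.5, -73.6, 166.3]
tcp_rot: [3.142, -0.0, 2.9]
contact_force: [-0.3, -0.5, -1.8]
grip_width: 55.2
```

```bash
python3 - <<'E'
from h import *
to(604.2,-73.9,166.6,2.9);print(bot.get_obs()["dq"].round(3))
s=bot.capture("side")
for z in (136,106): print(z,(proj(s,[603.6,-73.6,z])[0]-[240,150])*600/140)
cv2.imwrite("pics/8.png",cv2.resize(s["color"][150:290,240:380,::-1],(600,600),interpolation=2))
E
```

```text
t 14.55 pos [603.5 -73.6 166.3] rpy [ 3.142 -0.     2.9  ] F [-0.3 -0.5 -1.8] w 55.2
delta [np.float64(-0.7), np.float64(-0.1), np.float64(-0.3)] turn -0.0
[ 0.002 -0.003 -0.002  0.002  0.002 -0.001]
136 [382.98337804 279.34391933]
106 [376.87390814 337.74003238]
```

View pics/8.png

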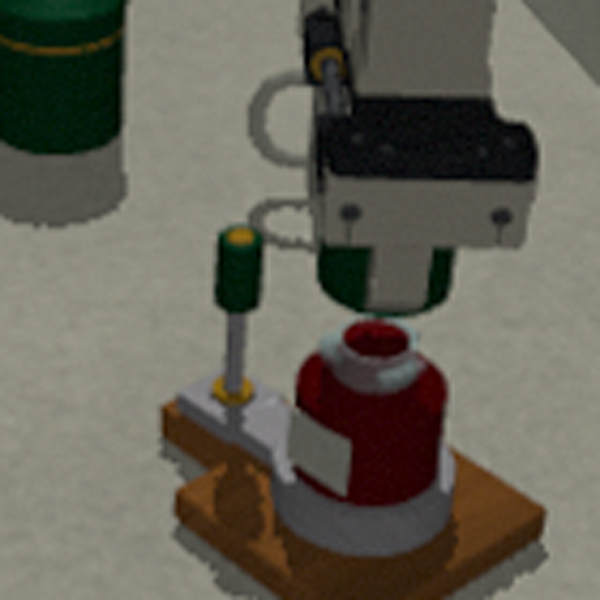

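The jar mouth is open at (377,338). The cap's lower edge is at row 312, which matches an underside at z ≈ 136, about 30 mm clear. The rod is seated and everything is still, so I'm handing in.

```bash
python3 -c "
from plant import bot
print(bot.close_job())"
```

```text
the job is handed in; nothing more can be done
None
```

The job is done and handed in at about 14.6 s, with the gripper still holding the cap about 3 cm above the open jar.

- **Locking rod:** It is fully home in the eyelet. It met a hard stop at the expected height (19.5 N push), and in the side picture its knob top matched z = 117 mm. It was still seated in the last picture.
- **Cap:** I turned it 1.35 rad (77°) counter-clockwise. About 0.05 rad of that was the jar taking up its play against the rod, so about 75° was thread. The moment then fell to zero, and I lifted straight up with no resistance.
- **Final checks:** The cap is level (roll and pitch within 0.001 rad), the joints are still, and the grip is 55 mm wide. The lower edge of the cap in the picture fits an underside about 30 mm above the rim.
- **Jar and other objects:** The jar did not spin beyond its play. The arm never went near the canister, mug or spoon, though I did not measure them again at the end.
- **Odd reading:** When the fingers closed on the cap, the arm shifted about 1.6 mm up and 0.7 mm sideways with about 5 N. I eased that before turning. No checks failed.

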